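# Start the hardness tester from its control panel

### The arm

A 7-joint arm with a two-finger parallel gripper is mounted at the origin on a cart in front of the work surface, level with it; the furniture and walls round the work are solid. World frame = base frame: x ahead of the robot, y to its left, z up, the work surface at z = 0. Lengths are in m, angles in rad, forces in N, time in s.
With the tool pointing down it reaches from about 0.4 to 0.75 m from the base axis. Payload 19.5 kg.
Tool frame: the origin (TCP) lies on the centre line of the jaws, within the pads' length; the fingertips stand ahead of it and the grasp point (between the pads) lies 8 mm behind it (env.finger_overhang is the x of the fingertips in the tool frame, in m); x points along the fingers, y is the direction in which the jaws open and shut, and the axes are right-handed (so a half turn about x gives the same grasp; the last joint's range is limited). The gripper opens to 85 mm and grips with 20 to 120 N. Pads are 22 mm wide; open, the fingers measure 114 mm over their backs; the gripper's body (76 mm by 85 mm) begins 54 mm behind the grasp point. The pads swing forward as they close: fully open they stand 13 mm farther back than shut.
Start: joints at [1.149, 0.707, -0.028, 1.485, 0.022, 0.951, -0.075], TCP at [0.213, -0.534, 0.242] pointing down, gripper open.
Joint ranges: [-2.71, 2.71], [-0.32, 2.16], [-1.57, 1.52], [0, 2.45], [-1.46, 4.6], [0, 2.02], [-2.83, 2.83]. Speed limits (rad/s): [1.89, 1.89, 2.57, 2.57, 3.01, 3.01, 3.01].

### API

Orientations are given as a unit quaternion [w, x, y, z].
In Python, from cell import env gives the robot as it stands.
- The arm moves only by the tool apply_moves, never from a script. Its arguments are lists of equal length, an entry for each row: "offset": the shift along the world's x, y, z in mm, a list of three; "delta_rot": the turn, a rotation vector about the world's x, y, z in degrees, a list of three; "gripper": the finger opening in mm, from 0 to 85.4. In form: {"offset": [[dx, dy, dz], ...], "delta_rot": [[wx, wy, wz], ...], "gripper": [gripper, ...]}. A call has 1 to 20 rows; each row is the pose to reach, as a shift and turn from the pose measured when the call began; what a row does not reach only later rows make up. A row lasts 1/8 s, in which the tool goes at most 62.5 mm and 10.7 degrees, less where a joint would pass 70% of its speed; a pose out of reach is approached as far as the arm can. A call with a gripper value outside its range is refused whole. The fingers move at their own pace and stop on an object; "newtons" is the grip in N (left out, the last holds). Time passes only in rows, so rows that repeat a pose let the fingers close. It gives the time, the measured TCP pose, the force and the opening at its end, in the units of the state.
- env.get_state(): the state, without advancing time (a new reading comes with each control period).
- env.get_image(name): name is "scene" or "top"; returns (picture, depth): 480x640x3 uint8, red, green, blue; 480x640 float32, m along the optical axis (not along the pixel's ray), 0 where there is no reading.
- env.camera_model(name): a dict with "camera_matrix" (3x3 intrinsics, pixels), "dist" ([k1, k2, p1, p2, k3] as OpenCV has them; the pictures are not rectified), "position" and "attitude" of the camera in the world. Camera axes: x right, y down, z forward; pixel columns grow to the right and rows downward; lengths in m; the calibration is good to about 2 mm. A picture is of the moment at which its call begins. camera_model takes no time and is no camera call.
- env.finish_job(): hands the job in, once; it reports no verdict.
The state is a dict: "clock": time; "qpos": joint angles; "qd": joint speeds; "effort": joint torques, N m; "tcp_pos": TCP position; "ee_rot": TCP orientation; "force": force on the tool from outside, world axes, zero at the start; "ft_torque": the same for the moment, N m; "gripper_width": opening from 0.0 (shut) to 1.0 (fully open).
Only numpy, scipy, OpenCV 4.12 (cv2) and the standard library are available. Lean on these libraries where they do the work, as an engineer would, in place of code of your own. Each camera call takes 0.05 s, during which the arm holds its last target.

### The job

Start the test cycle from the grey control panel on the bench, with the fingertips and in this order: push the raised end of the rocker switch down so that it flips over fully, press the square key fully home (it stays in), then press the large round button fully down and keep holding it; the program finishes while the fingers still hold it down. Do not press the small round button, do not press the key or the large button before its turn, and neither lift nor shift any of the loose things on and around the panel.

Things in the scene. Friction and masses are not known exactly. Their poses are not given: they have to be found in the camera images.
- panel: grey flat control panel, 180 x 180 x 40 mm, fixed to the bench. Origin: centre of its underside; x away from the robot, y left, z up. On its top, at the corners of an 80 mm square in varying order, sit four black controls in aluminium frames: rocker, square key, large and small round button. Cap tops (rocker apart) are 22 mm above the panel's top, frames 8 mm
- tower_a: black computer tower, fixed, 459 mm deep (x), 155 mm wide (y), 374 mm high, standing on the bench to the right of the panel; origin at the centre of its underside. An obstacle: keep the arm clear of it
- rocker_unit: aluminium frame (72 x 38 x 8 mm) of the rocker switch, fixed on the panel; origin at the centre of its underside, on the panel's top; axes parallel to the panel's, the rocker's long side along x
- rocker (a joint): rocker switch, black, 56 mm long (along the panel's x) by 26 mm wide, dished in the middle, on a pivot 10 mm above the panel's top. 0 = off: the end at panel +x is raised (about 27 mm above the panel's top), the other end is low; 0.4 rad = on, fully flipped: the +x end is down (about 16 mm above the panel's top). Stays where it is left; flipping takes 3 to 4 N at the end
- rocker_raised_end (a point): point on the rocker's top face 22 mm from its pivot, toward the end that is raised in the off position (moves with the rocker); press straight down here: it goes down about 9 mm
- square_unit: aluminium frame (42 x 42 x 8 mm) of the square key, fixed on the panel; origin at the centre of its underside, on the panel's top; axes parallel to the panel's
- square_key (a joint): square latching key, black, 28 x 28 mm, flat top. 0 = out, 0.006 m = pressed fully home; moves straight down against about 3 N and stays in
- square_key_top (a point): centre of the square key's top face
- large_unit: round aluminium collar (48 mm diameter, 8 mm high) of the large round button, fixed on the panel; origin at the centre of its underside, on the panel's top; axes parallel to the panel's
- large_button (a joint): large round button, black, 36 mm diameter, flat top. 0 = released, 0.006 m = fully down; moves straight down against a spring (1.4 N at first, 4 N fully down) and springs back when let go
- large_button_top (a point): centre of the large round button's top face
- small_button (a joint): small round button, black, 18 mm diameter, sprung like the large one: not to be pressed. 0 = released, 0.006 m = fully down
- small_button_top (a point): centre of the small round button's top face
- lens_cap: loose black lens cap, 34 mm diameter, 10 mm high, lying on the panel's top midway between the four units; origin at the centre of its underside. Leave it alone
- weight: loose brass weight with a knob, 29 mm diameter, 53 mm high, standing on the bench just left of the panel; origin at the centre of its underside. Leave it alone
- puck: loose black specimen puck, 30 mm diameter, 17 mm high, on the bench just right of the panel; origin at the centre of its underside. Leave it alone
- screwdriver: loose screwdriver with a green handle, 229 mm long, 32 mm high, on the bench behind the panel; origin under its centre. Leave it alone
- ref_block: loose round steel reference block, 50 mm diameter, 15 mm high, on the bench behind the panel; origin at the centre of its underside. Leave it alone

How it is judged:
By the outcome, as a careful person would: the job done as asked, in the order asked, and still so for the second after the job is handed in, while the arm keeps its last pose, push and grip.
It also fails if it takes over 38 s, if anything falls off the work surface, if the arm or the gripper's body presses on something with over 40 N, if the wrist force passes 120 N, or if a joint passes its speed limit or range.

## Working session

There is one attempt and no reset: what is moved stays moved. The work goes in short steps, Python scripts to look and compute and a tool call to move; the robot and the scene stay as the last step left them, time stands still between calls to the robot, and variables do not carry over. Pictures are saved under pics/ and viewed, and the job is handed in when it is done.

Besides the shell and the picture viewer there is one more tool, called after "Emit:" as a command line: name --argument value ..., lists and objects as JSON in quotes. apply_moves: Moves the arm, as the interface text tells. Its arguments: {"type":"object","properties":{"offset":{"type":"array","items":{"type":"array","items":{"type":"number"}}},"delta_rot":{"type":"array","items":{"type":"array","items":{"type":"number"}}},"gripper":{"type":"array","items":{"type":"number"}},"newtons":{"type":"number"}},"required":["offset","delta_rot","gripper"]}

```bash
ls; mkdir -p pics; python3 - <<'E'
from cell import env
import cv2,numpy as np
s=env.get_state();print(s, env.finger_overhang)
for n in ("top","scene"):
    im,d=env.get_image(n); cv2.imwrite(f"pics/{n}0.png",im[:,:,::-1]); np.savez(f"pics/{n}0.npz",im=im,d=d); print(n,env.camera_model(n))
E
```

```text
pics
{'clock': 0.0, 'qpos': array([ 1.14929117,  0.70707619, -0.0276276 ,  1.48498581,  0.02196462,
        0.95091497, -0.07550527]), 'qd': array([-4.00279075e-04,  4.15013483e-04,  5.75258846e-04, -5.52306672e-05,
       -4.45092852e-04, -1.19117628e-04, -1.64787846e-04]), 'effort': array([-7.47510894e-04, -8.83207583e+01,  1.23449609e+00, -2.36161816e+01,
        1.68683496e-02,  6.47881476e-03,  2.73073306e-05]), 'tcp_pos': array([ 0.21309419, -0.5337858 ,  0.24184586]), 'ee_rot': array([-0.13309322, -0.69432379, -0.13384582,  0.69446812]), 'force': array([-0.3335626 , -0.03660767, -0.62467188]), 'ft_torque': array([ 0.03632624, -0.04056773,  0.01490303]), 'gripper_width': 0.997767726111712} 0.011
top {'camera_matrix': array([[451.59105499,   0.        , 318.81860409],
       [  0.        , 451.59105499, 238.7602469 ],
       [  0.        ,   0.        ,   1.        ]]), 'dist': array([-0.09363088,  0.        ,  0.        ,  0.        ,  0.        ]), 'position': array([ 0.47178528, -0.21977844,  0.97405422]), 'attitude': array([-0.04032565,  0.70920051, -0.70151992,  0.05725631])}
scene {'camera_matrix': array([[509.78001379,   0.        , 315.05960234],
       [  0.        , 509.78001379, 240.38577318],
       [  0.        ,   0.        ,   1.        ]]), 'dist': array([-0.11143188,  0.        ,  0.        ,  0.        ,  0.        ]), 'position': array([0.18383367, 0.43455223, 0.71250614]), 'attitude': array([ 0.13415542, -0.26038072,  0.86478967, -0.40785172])}
```

View pics/top0.png

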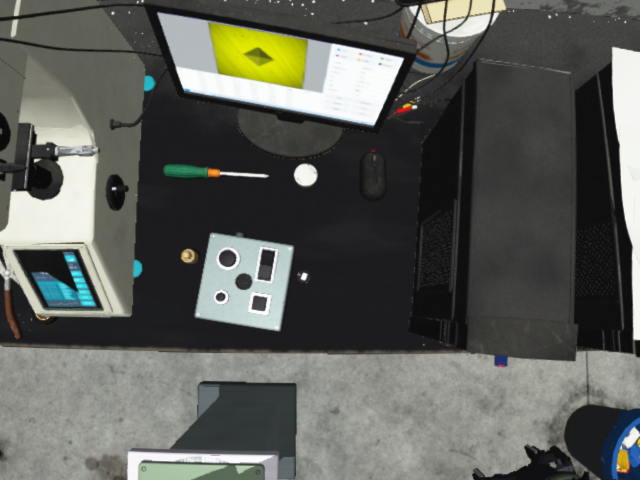

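View pics/scene0.png

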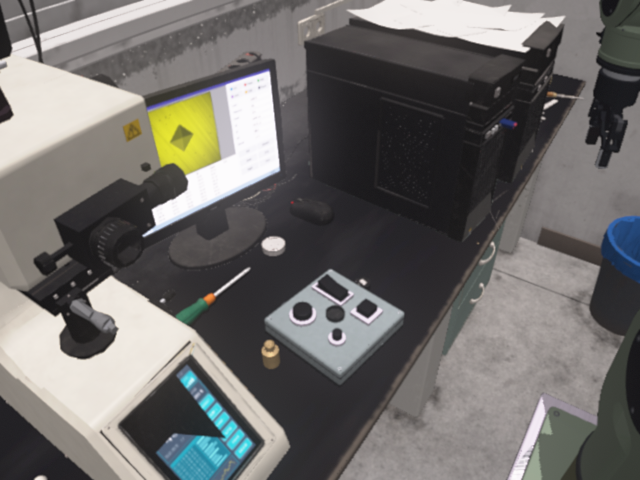

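The top view shows the panel around (245,282): large round at about (228,258), rocker at (267,265), small round at (221,297), square at (260,303), lens cap at (244,282). The tower's left face is at columns 410–470. I'll enlarge the panel.

```bash
cat > h.py <<'E'
import cv2,numpy as np
from cell import env
from scipy.spatial.transform import Rotation as R
def cam(n):
    m=env.camera_model(n);q=m["attitude"];return m["camera_matrix"],m["dist"],m["position"],R.from_quat([q[1],q[2],q[3],q[0]]).as_matrix()
def onz(n,uv,z):
    K,D,p,M=cam(n);u=cv2.undistortPoints(np.array([[uv]],float),K,D)[0,0];r=M@[u[0],u[1],1];return p+r*(z-p[2])/r[2]
def bydepth(n,uv,d):
    K,D,p,M=cam(n);u=cv2.undistortPoints(np.array([[uv]],float),K,D)[0,0];return p+M@(np.array([u[0],u[1],1])*d[int(round(uv[1])),int(round(uv[0]))])
def proj(n,P):
    K,D,p,M=cam(n);c=(np.atleast_2d(P)-p)@M
    return cv2.projectPoints(c,np.zeros(3),np.zeros(3),K,D)[0][:,0]
def crop(im,x,y,w,h,s,name):
    cv2.imwrite(name,cv2.resize(im[y:y+h,x:x+w,::-1],None,fx=s,fy=s,interpolation=cv2.INTER_CUBIC))
E
python3 - <<'E'
from h import *
t=np.load("pics/top0.npz");s=np.load("pics/scene0.npz")
crop(t["im"],180,220,140,120,5,"pics/tc.png");crop(s["im"],255,260,160,125,5,"pics/sc.png")
for uv in [(210,240),(285,255),(200,310),(275,320),(228,258),(260,303),(330,300)]: print(uv,bydepth("top",uv,t["d"]))
E
```

```text
(210, 240) [ 0.59662165 -0.01391726  0.03749874]
(285, 255) [ 0.56709443 -0.17156547  0.03753708]
(200, 310) [0.45125308 0.00142294 0.03630593]
(275, 320) [ 0.43329787 -0.15377933  0.04131593]
(228, 258) [ 0.55725622 -0.05702874  0.05966861]
(260, 303) [ 0.46746552 -0.12450383  0.06130244]
(330, 300) [ 0.47178528 -0.21977844  0.97405422]
```

View pics/tc.png

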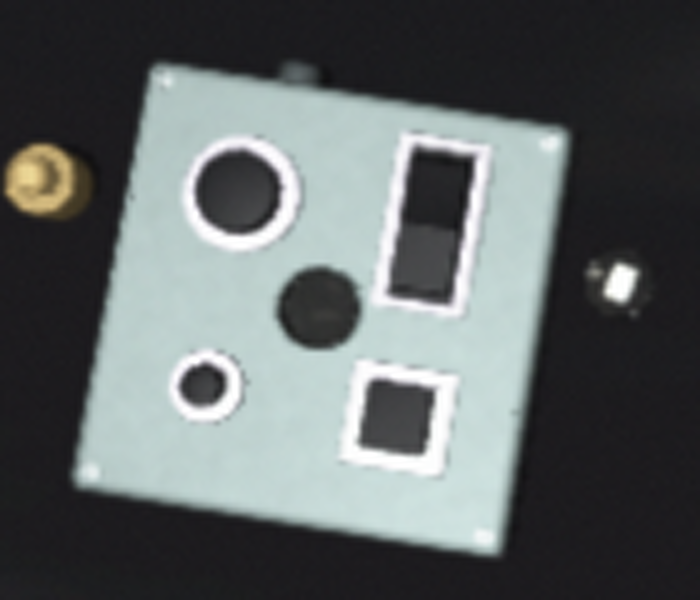

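View pics/sc.png

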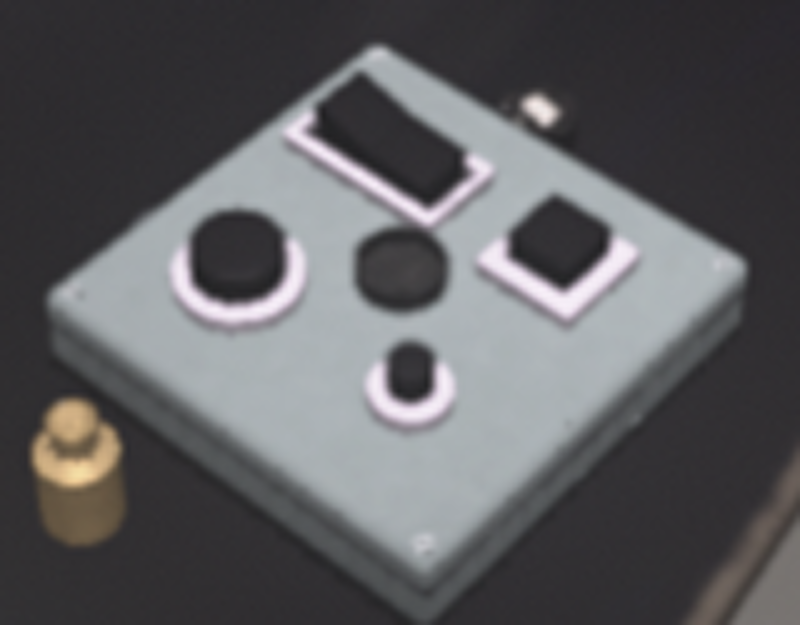

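```bash
cat > fit.py <<'E'
from h import *
from scipy.optimize import least_squares
f=lambda c,x0,y0:np.array([x0,y0])+(np.array(c,float)+.5)/5-.5
T={ 'c++':(153,64),'c+-':(568,128),'c--':(500,554),'c-+':(75,488),'L':(241,193),'Rk':(433,223),'Sq':(400,417),'Sm':(206,385)}
S={ 'c++':(50,305),'c+-':(378,45),'c--':(748,268),'c-+':(428,578)}
pt={'c++':(90,90,40),'c+-':(90,-90,40),'c--':(-90,-90,40),'c-+':(-90,90,40),'L':(40,40,48),'Rk':(40,-40,48),'Sq':(-40,-40,48),'Sm':(-40,40,48)}
def W(p,v): 
    c,s=np.cos(p[2]),np.sin(p[2]); return np.array([p[0]+(c*v[0]-s*v[1])/1e3,p[1]+(s*v[0]+c*v[1])/1e3,v[2]/1e3])
def res(p,cams):
    r=[]
    if 't' in cams: r+=[proj("top",W(p,pt[k]))[0]-f(T[k],180,220) for k in T]
    if 's' in cams: r+=[proj("scene",W(p,pt[k]))[0]-f(S[k],255,260) for k in S]
    return np.concatenate(r)
if __name__=="__main__":
  for cams in ('t','s','ts'):
    o=least_squares(res,[.51,-.09,-.1],args=(cams,)); print(cams,o.x,np.degrees(o.x[2]),np.round(o.fun.reshape(-1,2),2).tolist())
    for n,v in dict(rock=(40+20,-40,65),Sq=(-40,-40,62),L=(40,40,62),Sm=(-40,40,62),cap=(0,0,50)).items(): print(n,W(o.x,v))
  print('puck',onz("top",f((620,283),180,220),.017),'weight',onz("top",f((38,178),180,220),.05))
  t=np.load("pics/top0.npz")
  for uv in [(415,240),(470,70),(470,300),(470,350),(440,200)]: print('tower',uv,bydepth("top",uv,t["d"]))
E
python3 fit.py
```

```text
t [ 0.51253217 -0.08854867 -0.14164584] -8.11570882543794 [[-0.93, -0.96], [0.97, -0.64], [0.72, 0.82], [-1.03, 0.17], [0.02, 0.07], [-0.05, 0.05], [0.1, 0.05], [0.19, 0.33]]
rock [ 0.56628436 -0.13661843  0.065     ]
Sq [ 0.46728586 -0.12250116  0.062     ]
L [ 0.55777848 -0.05459617  0.062     ]
Sm [ 0.47857968 -0.04330236  0.062     ]
cap [ 0.51253217 -0.08854867  0.05      ]
s [ 0.5087503  -0.08467605 -0.1463352 ] -8.384389246498875 [[-1.92, -0.85], [-0.33, -0.47], [1.8, -0.33], [0.38, 0.83]]
rock [ 0.56227649 -0.13299734  0.065     ]
Sq [ 0.46334528 -0.11841599  0.062     ]
L [ 0.55415533 -0.0509361   0.062     ]
Sm [ 0.47501036 -0.03927102  0.062     ]
cap [ 0.5087503  -0.08467605  0.05      ]
ts [ 0.51136234 -0.08754235 -0.14367152] -8.231771728940696 [[-1.33, -0.48], [0.55, 0.01], [0.11, 1.47], [-1.61, 0.64], [-0.44, 0.6], [-0.52, 0.66], [-0.46, 0.66], [-0.36, 0.86], [-2.07, -2.32], [-0.83, -1.77], [1.17, -2.05], [0.15, -1.17]]
rock [ 0.56501705 -0.1357209   0.065     ]
Sq [ 0.46604735 -0.12140312  0.062     ]
L [ 0.55667733 -0.05368158  0.062     ]
Sm [ 0.47750157 -0.04222736  0.062     ]
cap [ 0.51136234 -0.08754235  0.05      ]
puck [ 0.52458911 -0.21066776  0.017     ] weight [0.56279942 0.02925948 0.05      ]
tower (415, 240) [ 0.60788721 -0.45517817 -0.00461333]
tower (470, 70) [ 1.01961885 -0.6002986  -0.00382286]
tower (470, 300) [ 0.47477574 -0.44220002  0.3621495 ]
tower (470, 350) [ 0.40852895 -0.43610677  0.37439397]
tower (440, 200) [ 0.65446525 -0.45616133  0.18841291]
```

```bash
python3 - <<'E'
from h import *
q=env.get_state()["ee_rot"];M=R.from_quat([q[1],q[2],q[3],q[0]]).as_matrix();print(M.round(3))
print("tool y yaw",np.degrees(np.arctan2(M[1,1],M[0,1])),"tool z yaw",np.degrees(np.arctan2(M[1,2],M[0,2])))
E
```

```text
[[-0.     0.371 -0.929]
 [ 0.001 -0.929 -0.371]
 [-1.    -0.001  0.   ]]
tool y yaw -68.23889064757523 tool z yaw -158.23888763147093
```

Emit:
apply_moves --offset '[[12,25,0],[25,55,0],[38,85,0],[50,115,0],[60,145,0],[70,175,0],[80,205,0],[92,232,0],[105,257,0],[120,280,0],[138,297,0],[158,312,0],[180,326,0],[205,340,0],[232,354,0],[260,367,0],[290,380,0],[320,390,-10],[345,396,-30],[357,397,-50]]' --delta_rot '[[0,0,3],[0,0,6],[0,0,9],[0,0,12],[0,0,15],[0,0,19],[0,0,23],[0,0,27],[0,0,31],[0,0,35],[0,0,39],[0,0,43],[0,0,47],[0,0,50],[0,0,53],[0,0,55],[0,0,57],[0,0,59],[0,0,60],[0,0,60]]' --gripper '[0,0,0,0,0,0,0,0,0,0,0,0,0,0,0,0,0,0,0,0]' --newtons 20

```text
clock: 2.6
tcp_pos: [0.5709, -0.1361, 0.1908]
ee_rot: [-0.463, -0.534, -0.464, 0.535]
force: [-0.8, -0.6, 0.0]
gripper_width: -0.001
```

Emit:
apply_moves --offset '[[-1,0,-25],[-1,0,-55],[-1,0,-85],[-1,0,-95],[-1,0,-95]]' --delta_rot '[[0,0,0],[0,0,0],[0,0,0],[0,0,0],[0,0,0]]' --gripper '[0,0,0,0,0]'

```text
clock: 3.22
tcp_pos: [0.5699, -0.1361, 0.0959]
ee_rot: [-0.463, -0.534, -0.464, 0.535]
force: [0.1, -0.7, -0.4]
gripper_width: -0.001
```

```bash
python3 - <<'E'
from h import *
s=env.get_state();print(s["tcp_pos"],s["force"],s["clock"])
im,d=env.get_image("scene");crop(im,235,180,200,150,4,"pics/s1.png")
im,d=env.get_image("top");crop(im,180,200,160,130,5,"pics/t1.png")
p=s["tcp_pos"];print("tip px scene",(proj("scene",p-[0,0,.011])[0]-[235,180])*4)
E
```

```text
[ 0.56993162 -0.1360725   0.09587372] [ 0.11795501 -0.741708   -0.36228048] 3.225
tip px scene [346.31537476 354.46872377]
```

View pics/s1.png

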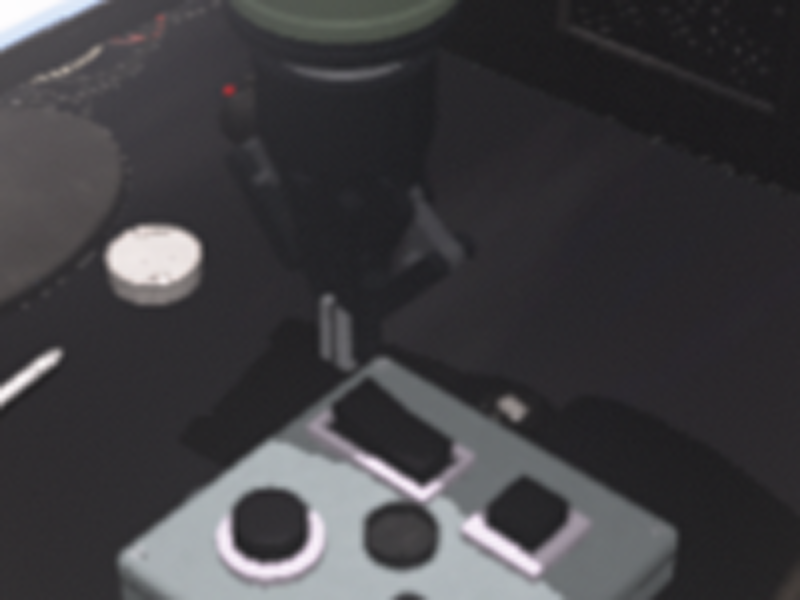

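View pics/t1.png

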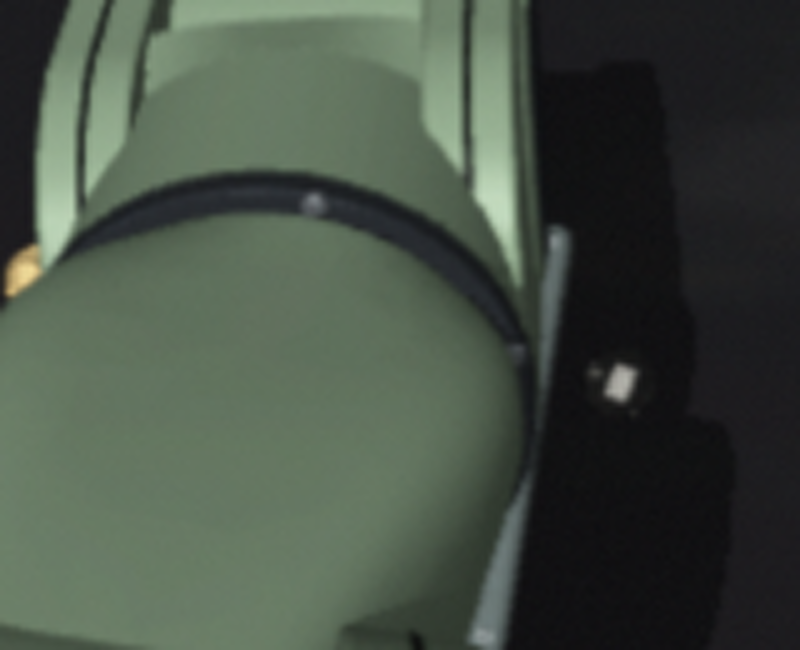

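The scene crop shows the shut fingertips at about (337,365), just above the raised rocker end at (365,390). I'm checking that camera's bias using the known TCP.

```bash
python3 - <<'E'
from h import *
print(onz("scene",(235+337/4,180+362/4),.0849))
E
```

```text
[ 0.5706728  -0.12951779  0.0849    ]
```

```bash
python3 - <<'E'
from h import *
o=lambda a,z:onz("scene",(235+(a[0]+.5)/4-.5,180+(a[1]+.5)/4-.5),z)
print(o((333,400),.067),o((370,377),.067),o((351,389),.067))
im,d=env.get_image("scene");crop(cv2.convertScaleAbs(im,alpha=3,beta=20),300,230,80,60,10,"pics/s2.png")
for u,v in [(318,268),(320,268),(322,268),(320,265),(324,262),(330,262)]: print(u,v,bydepth("scene",(u,v),d))
E
```

```text
[ 0.57011344 -0.12367022  0.067     ] [ 0.56428764 -0.14582453  0.067     ] [ 0.56722772 -0.13427586  0.067     ]
318 268 [ 0.57011877 -0.12488809  0.09484884]
320 268 [ 0.56658922 -0.12610082  0.09566032]
322 268 [ 0.56458584 -0.12955643  0.09400636]
320 265 [ 0.56567665 -0.1249363   0.10422675]
324 262 [ 0.55861485 -0.12731716  0.11299687]
330 262 [ 0.55521975 -0.14164794  0.10392924]
```

View pics/s2.png

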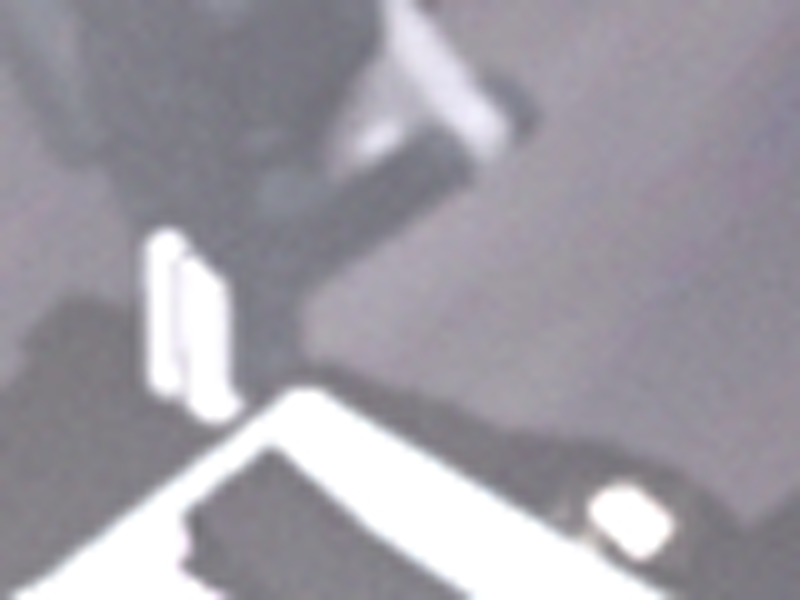

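Depth puts the finger where the TCP says. The panel estimates from the two cameras differ by about 4 mm, so I'm using the middle. Next I press the rocker.

Emit:
apply_moves --offset '[[-3,0,-3],[-3,0,-8],[-3,0,-12],[-3,0,-16],[-3,0,-19],[-3,0,-22],[-3,0,-25],[-3,0,-27],[-3,0,-28],[-3,0,-28]]' --delta_rot '[[0,0,0],[0,0,0],[0,0,0],[0,0,0],[0,0,0],[0,0,0],[0,0,0],[0,0,0],[0,0,0],[0,0,0]]' --gripper '[0,0,0,0,0,0,0,0,0,0]'

```text
clock: 4.62
tcp_pos: [0.5673, -0.1362, 0.0688]
ee_rot: [0.463, 0.534, 0.463, -0.534]
force: [2.3, -0.6, 1.8]
gripper_width: 0.005
```

Emit:
apply_moves --offset '[[0,0,-1],[0,0,-2],[0,0,-3],[0,0,-3]]' --delta_rot '[[0,0,0],[0,0,0],[0,0,0],[0,0,0]]' --gripper '[0,0,0,0]'

```text
clock: 5.12
tcp_pos: [0.5678, -0.1363, 0.067]
ee_rot: [0.463, 0.535, 0.463, -0.534]
force: [-1.1, 0.2, 24.8]
gripper_width: 0.002
```

25 N at the end stop. Lifting off and moving over towards the square key, then checking.

Emit:
apply_moves --offset '[[0,0,10],[0,0,30],[-10,1,55],[-35,5,60],[-65,10,60],[-90,14,60],[-103,16,60],[-103,16,60]]' --delta_rot '[[0,0,0],[0,0,0],[0,0,0],[0,0,0],[0,0,0],[0,0,0],[0,0,0],[0,0,0]]' --gripper '[0,0,0,0,0,0,0,0]'

```text
clock: 6.12
tcp_pos: [0.4642, -0.1203, 0.1272]
ee_rot: [0.463, 0.534, 0.463, -0.534]
force: [0.8, 0.1, -0.3]
gripper_width: 0.003
```

```bash
python3 - <<'E'
from h import *
s=env.get_state();print(s["tcp_pos"],s["force"],s["clock"])
im,d=env.get_image("scene");crop(cv2.convertScaleAbs(im,alpha=1.8,beta=10),255,220,160,120,5,"pics/s3.png")
p=s["tcp_pos"];print((proj("scene",p-[0,0,.011])[0]-[255,220])*5)
E
```

```text
[ 0.46422508 -0.1202834   0.12716175] [ 0.79401119  0.13137545 -0.32735323] 6.125
[568.51731621 315.63790075]
```

View pics/s3.png

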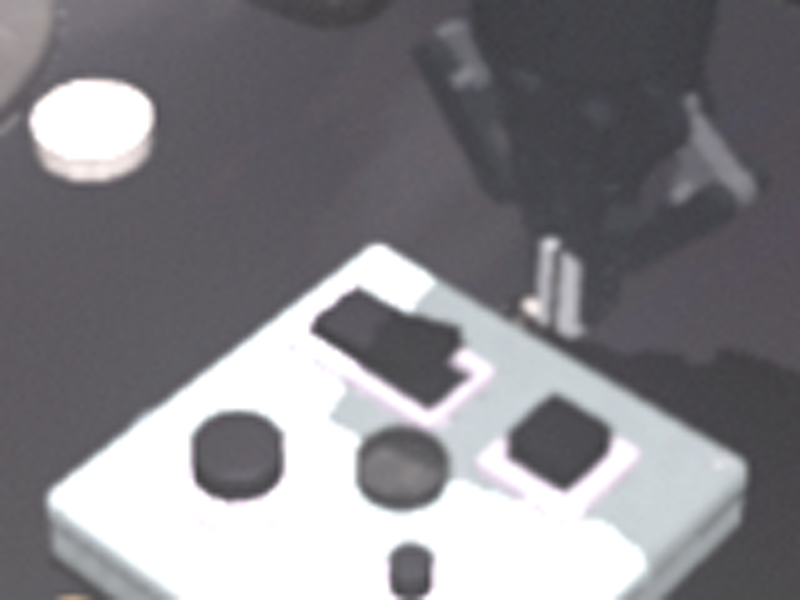

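The rocker now has its near end up and the far end down, so it is flipped. The square key's top is near (560,428).

```bash
python3 - <<'E'
from h import *
o=lambda a,z:onz("scene",(255+(a[0]+.5)/5-.5,220+(a[1]+.5)/5-.5),z)
im,d=env.get_image("scene");np.savez("pics/s4.npz",im=im,d=d)
crop(cv2.convertScaleAbs(im,alpha=4,beta=0),335,280,60,45,13,"pics/s4.png")
for c in [(555,395),(611,432),(510,437)]: print(o(c,.062))
E
```

```text
[ 0.47488618 -0.13332263  0.062     ]
[ 0.44950689 -0.12825158  0.062     ]
[ 0.47793355 -0.10712509  0.062     ]
```

View pics/s4.png

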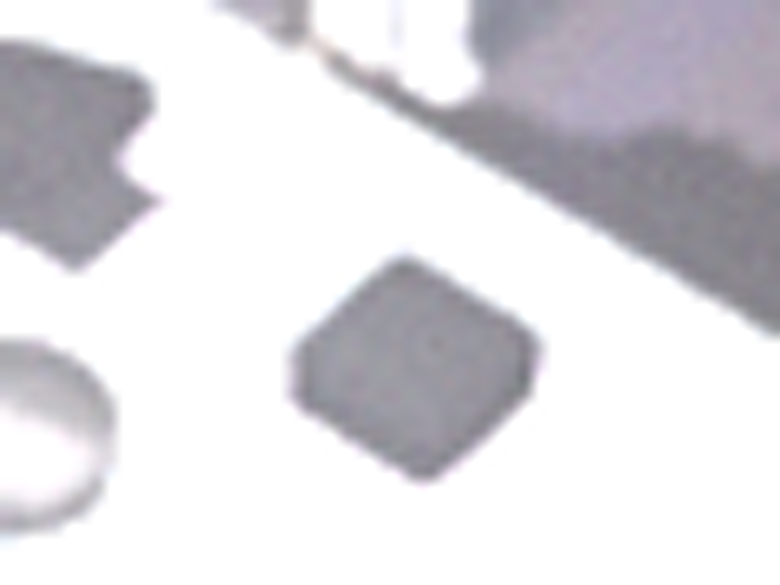

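Emit:
apply_moves --offset '[[0,1,-20],[0,1,-40],[0,1,-47],[0,1,-51],[0,1,-54],[0,1,-57],[0,1,-59],[0,1,-61],[0,1,-63],[0,1,-63]]' --delta_rot '[[0,0,0],[0,0,0],[0,0,0],[0,0,0],[0,0,0],[0,0,0],[0,0,0],[0,0,0],[0,0,0],[0,0,0]]' --gripper '[0,0,0,0,0,0,0,0,0,0]'

```text
clock: 7.48
tcp_pos: [0.4656, -0.1195, 0.0664]
ee_rot: [0.464, 0.535, 0.462, -0.534]
force: [-10.6, 3.2, 70.3]
gripper_width: 0.002
```

Emit:
apply_moves --offset '[[0,0,5],[0,0,20],[0,0,50],[15,10,60],[40,30,60],[65,48,60],[85,63,60],[90,67,60],[90,67,60]]' --delta_rot '[[0,0,0],[0,0,0],[0,0,0],[0,0,0],[0,0,0],[0,0,0],[0,0,0],[0,0,0],[0,0,0]]' --gripper '[0,0,0,0,0,0,0,0,0]'

```text
clock: 8.6
tcp_pos: [0.5553, -0.0527, 0.1262]
ee_rot: [0.464, 0.535, 0.462, -0.534]
force: [-0.3, 0.1, 0.6]
gripper_width: -0.001
```

```bash
python3 - <<'E'
from h import *
s=env.get_state();print(s["tcp_pos"],s["force"],s["clock"])
im,d=env.get_image("scene");crop(cv2.convertScaleAbs(im,alpha=1.8,beta=10),255,235,160,120,5,"pics/s5.png")
E
```

```text
[ 0.55526365 -0.05270634  0.12619847] [-0.29610615  0.07980624  0.57661218] 8.6
```

View pics/s5.png

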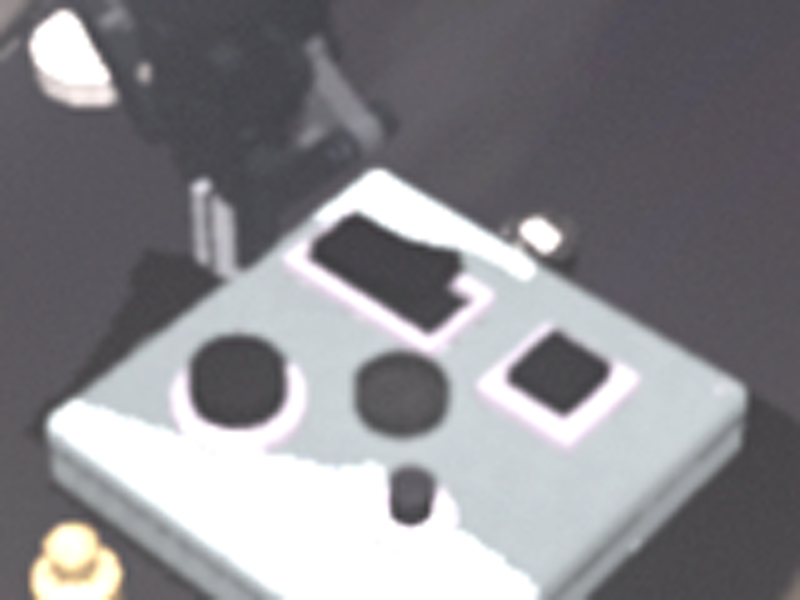

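The key at (560,370) sits clearly lower with its rear frame edge now showing, so it's latched. The rocker is still flipped and nothing has moved. Pressing the large button and holding it.

Emit:
apply_moves --offset '[[0,0,-20],[0,0,-40],[0,0,-47],[0,0,-51],[0,0,-54],[0,0,-57],[0,0,-59],[0,0,-60],[0,0,-60.5],[0,0,-60.5],[0,0,-60.5]]' --delta_rot '[[0,0,0],[0,0,0],[0,0,0],[0,0,0],[0,0,0],[0,0,0],[0,0,0],[0,0,0],[0,0,0],[0,0,0],[0,0,0]]' --gripper '[0,0,0,0,0,0,0,0,0,0,0]'

```text
clock: 10.02
tcp_pos: [0.5552, -0.0533, 0.0667]
ee_rot: [0.464, 0.535, 0.461, -0.534]
force: [-5.3, -0.8, 22.3]
gripper_width: -0.002
```

```bash
python3 - <<'E'
from h import *
s=env.get_state();print(s["tcp_pos"],s["force"],s["clock"])
im,d=env.get_image("scene");crop(cv2.convertScaleAbs(im,alpha=1.8,beta=10),255,260,160,120,5,"pics/s6.png")
print(env.get_state()["force"])
E
```

```text
[ 0.55521127 -0.05328463  0.06673832] [-5.27764257 -0.83309653 22.27563227] 10.025
[-5.35899101 -0.59995395 21.91136628]
```

View pics/s6.png

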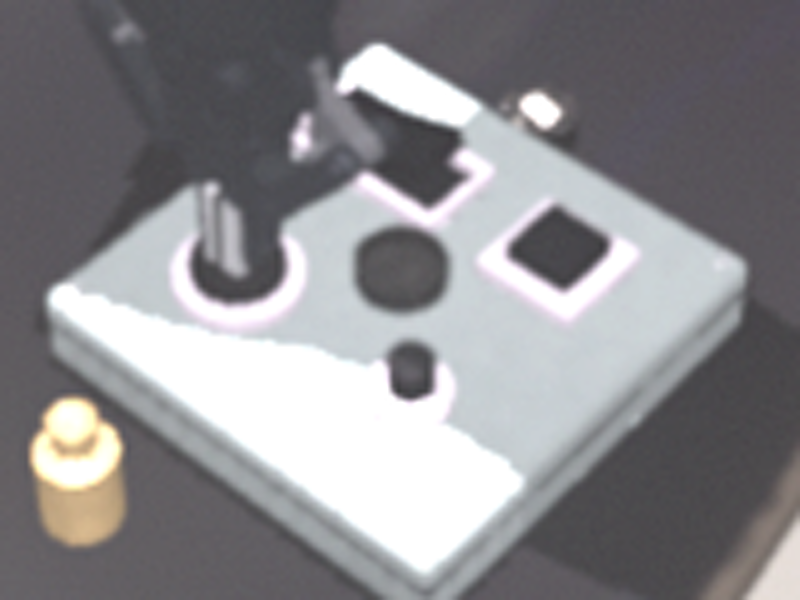

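The fingers rest inside the large cap at (235,265), pushed down at 22 N. The key and rocker are set, and the loose things haven't moved. Handing in.

```bash
python3 - <<'E'
from cell import env
print(env.finish_job())
E
```

```text
the job is handed in; nothing more can be done
None
```

I started the test cycle in the order asked and handed in at about 10 s, with the shut fingertips still holding the large button down.

- **Rocker:** it took about 25 N at its stop. The next picture shows it flipped, with the end away from the robot down.
- **Square key:** it stopped at about 70 N, which is harder than it needed but under the 120 N wrist limit. The picture shows it staying in after I let go.
- **Large button:** it is held against its stop at about 22 N. The fingertips are about 56 mm above the bench, the expected height for fully down.

In the last picture the small button stands at full height. The lens cap, weight and puck are where they were at the start. The reference block looked unmoved in the earlier pictures. I did not check the screwdriver again, but the fingers never went near it.

The two cameras disagreed by about 4 mm on where the panel sits. I aimed between the two estimates, well within the size of the controls. The pictures cannot show exactly how far each control travelled; that rests on the fingertip heights and the rise in force at each stop.

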